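Latch the planter tote for shipping

ROBOT

A 6-joint arm with a two-finger parallel gripper is mounted at the origin on the work surface. World frame = base frame: x ahead of the robot, y to its left, z up, the work surface at z = 0. Lengths are in m, angles in degrees, forces in N, time in s.
With the tool pointing down it reaches from about 0.4 to 0.825 m from the base axis. Payload 7 kg.
Tool frame: the origin (TCP) lies midway between the tips of the shut fingers; the grasp point (between the pads) lies 19 mm behind it; y points along the fingers, z is the direction in which the jaws open and shut, and the axes are right-handed (so a half turn about y gives the same grasp; the last joint's range is limited). The gripper opens to 88 mm and grips with 3 to 60 N. Pads are 19 mm wide; open, the fingers measure 130 mm over their backs; the gripper's body (78 mm by 193 mm) begins 47 mm behind the grasp point.
Start: joints at [83.772, 20.546, 0.682, 0, -70.136, -16.507], TCP at [0.261, 0.623, 0.19] pointing down, gripper open.
Joint ranges: [-176.03, 176.03], [-82.01, 121.73], [-58.28, 71.71], [-173.87, 95.51], [-174.79, -0.11], [-173.66, 173.66]. Speed limits (degrees/s): [136.94, 136.94, 172.46, 180, 180, 180].

INTERFACE

Orientations are given as [roll, pitch, yaw] about the fixed x, y, z axes, in that order (R = Rz(yaw) Ry(pitch) Rx(roll)).
In Python, from plant import ctrl gives the robot as it stands.
- The arm moves only by the tool step_arm, never from a script. Its argument "rows" is a list that holds one entry, the list of rows, each a list of 7 numbers: the gripper command: -1 is shut, 1 is fully open, values between are in proportion, then the shift along the world's x, y, z in cm, then the turn, a rotation vector about the world's x, y, z in degrees. In form: [[[fingers, tx, ty, tz, rx, ry, rz], ...]]. A call has 1 to 12 rows; each row shifts and turns the commanded pose from where the row before left it; what a row does not reach is not made up. A row lasts 1/8 s, in which the tool goes at most 62.5 mm and 10.7 degrees, less where a joint would pass 70% of its speed; a pose out of reach is approached as far as the arm can. A call is refused whole if a number of a shift passes 6.25 or a number of a turn 10.7, either way. A call with a gripper value outside its range is refused whole. The fingers move at their own pace and stop on an object; the grip force is fixed at half the most. Time passes only in rows, so rows that do not move let the fingers close. It gives the time, the measured TCP pose, the force and the opening at its end, in the units of the state.
- ctrl.get_obs(): the state, without advancing time (a new reading comes with each control period).
- ctrl.snapshot(name): name is "scene" or "top"; returns the picture (420x560x3 uint8, blue, green, red); there is no depth.
- ctrl.camera_params(name): a dict with "vertical_fov" (degrees; the focal length in pixels is half the picture's height over the tangent of half this angle, whatever the lens; pixels are square), "cx", "cy" (the principal point, pixels), "rvec" (rotation vector, rad) and "tvec" (3), from world to camera coordinates, as OpenCV has them. Camera axes: x right, y down, z forward; pixel columns grow to the right and rows downward; lengths in m; the calibration is good to about 2 mm. A picture is of the moment at which its call begins. camera_params takes no time and is no camera call.
- ctrl.close_job(): hands the job in, once; it reports no verdict.
The state is a dict: "clock": time; "joint_pos": joint angles; "qvel": joint speeds; "tau": joint torques, N m; "tool_pos": TCP position; "orientation": TCP orientation; "force": force on the tool from outside, world axes, zero at the start; "moment": the same for the moment, N m; "opening": finger opening in m.
Only numpy, scipy, OpenCV 4.12 (cv2) and the standard library are available. Lean on these libraries where they do the work, as an engineer would, in place of code of your own. Each camera call takes 0.05 s, during which the arm holds its last target. There are 200 camera calls.

TASK

First push the white tote's lid shut, next swing the hasp over so that it lies flat on the latch face with the staple eye through its slot, then put the slim retaining pin down through the eye until its flange rests on the eye, and let go. Leave the thick pin in its block and do not disturb the pots and other things on the bench.

Things in the scene. Friction and masses are not known exactly. Their poses are not given: they have to be found in the camera images.
- tote: white vented plastic tote, fixed to the bench: 240 mm deep (its x), 300 mm wide (its y), 150 mm high without the lid; origin at the centre of its underside. x points level, straight out of its latch face (the one with the staple eye); z up
- eye (a point): steel staple eye that sticks out level from the tote's latch face. This point: centre of its hole, level with its upper rim, 118.5 mm over the bench, 28 mm out from the face, half-way along the face. The hole is 14 mm wide with a vertical axis; the bar is 7 mm thick; the eye reaches 42 mm out. x points straight out of the face, y along it, z up
- lid (a joint): angle (rad) of the tote's flat grey lid (240 x 300 x 10 mm), hinged along the top edge opposite the latch face: 0 = flat shut on the tote, grows as the latch edge rises. The hinge is stiff: the lid stays where it is left, and 1 to 4 N straight down near the latch edge shuts it. Shut, its top is 160 mm over the bench
- lid_edge (a point): point on the lid's top face, 20 mm in from its free (latch) edge, half-way along the edge, 220 mm from the lid's hinge line; moves with the lid. Press the lid 60 to 120 mm to one side of it so as to miss the hasp
- hasp (a joint): angle (rad) of the hasp about its pivot, relative to the lid: 0 = hanging flat against the latch face with the staple eye through its slot, 1.57 = straight out from the face, 3.14 = straight up (lid shut), more = leaning back over the lid. Range 0 to 4.3. It turns with slight friction and stays where it is left; about 1 N moves it
- hasp_pivot (a point): centre of the hasp's hinge pin, on the lid's latch edge, 5 mm out from the latch face; 155 mm over the bench when the lid is shut; the pin runs along the edge. The hasp is a steel strap 60 mm wide, 4 mm thick and 72 mm long from here, with a slot 36 mm wide from 29 to 60 mm from here, leaving side bars 12 mm wide; a narrow pusher slips into the slot
- hasp_tip (a point): middle of the hasp's free end, 72 mm from the pivot
- pin_grip (a point): centre of the slim retaining pin's tall black grip (18 mm across, 40 mm high). Below it a round steel flange 26 mm across, 4 mm thick, then a steel shank 9 mm across and 50 mm long with a tapered foot. This point is 24 mm over the flange's underside. z is the pin's axis, up. Stands upright in one of the block's two holes; about 80 g
- pin_seat (a point): centre of the underside of the retaining pin's flange, 24 mm below pin_grip; it lies on the staple eye's upper rim when the pin is fully home. z is the pin's axis
- thick_pin_grip (a point): centre of the other, thick pin's head: squat black head 32 mm across and 16 mm high, shank 15 mm (too thick for the eye). This point is 12 mm over its flange's underside. It stands in the block's other hole
- pin_block: wooden block 60 x 140 x 58 mm, fixed to the bench, origin at the centre of its underside, z up, y along its length; two vertical holes 38 mm either side of the middle along y, in which the two pins stand, flanges resting on the top face
- planter: a fluted brown planter 150 mm across and 110 mm high, a bystander, loose; origin at the centre of its underside
- small_planter: a small blue planter 96 mm across and 75 mm high, a bystander, loose; origin at the centre of its underside
- cup: a plain white cup pot 76 mm across and 70 mm high, a bystander, loose; origin at the centre of its underside
- saucer: a terracotta saucer 130 mm across and 18 mm high, a bystander, loose; origin at the centre of its underside
- tape: a roll of brown tape 100 mm across and 48 mm high, a bystander, loose; origin at the centre of its underside
- carton: a small cardboard carton 110 x 90 x 70 mm, a bystander, loose; origin at the centre of its underside
- scanner: a hand scanner standing upright in its rest, 160 mm high, a bystander, loose; origin at the centre of its underside
There are look-alikes about, which are no part of the job. Leave any purple or turquoise look-alike of the part that bears pin_grip alone.

How it is judged:
By the outcome, as a careful person would: the job done as asked, in the order asked, and still so for the second after the job is handed in, with the robot touching nothing.
It also fails if it takes over 61 s, if anything falls off the work surface, if the arm or the gripper's body presses on something with over 40 N, if the wrist force passes 120 N, or if a joint passes its speed limit or range.

## Working session

There is one attempt and no reset: what is moved stays moved. The work goes in short steps, Python scripts to look and compute and a tool call to move; the robot and the scene stay as the last step left them, time stands still between calls to the robot, and variables do not carry over. Pictures are saved under pics/ and viewed, about 8 in all and at most 12, crops included, and the job is handed in when it is done.

Besides the shell and the picture viewer there is one more tool, called after ">>>" as a command line: name --argument value ..., lists and objects as JSON in quotes. step_arm: Moves the arm, as the interface text tells. Its arguments: {"type":"object","properties":{"rows":{"type":"array"}},"required":["rows"]}

```bash
mkdir -p pics; ls; cat > h.py <<'E'
import numpy as np, cv2
from plant import ctrl
def cam(n):
    p=ctrl.camera_params(n); f=210/np.tan(np.radians(p["vertical_fov"])/2)
    K=np.array([[f,0,p["cx"]],[0,f,p["cy"]],[0,0,1]]); return K,np.array(p["rvec"],float).ravel(),np.array(p["tvec"],float).ravel(),p
def ray(n,uv):
    K,r,t,_=cam(n); R=cv2.Rodrigues(r)[0]; return -R.T@t, R.T@np.linalg.inv(K)@np.array([uv[0],uv[1],1.])
def atz(n,uv,z):
    c,d=ray(n,uv); return c+d*(z-c[2])/d[2]
def proj(n,P):
    K,r,t,_=cam(n); return cv2.projectPoints(np.array(P,float).reshape(-1,3),r,t,K,None)[0].reshape(-1,2)
def tri(uvs,uvt):
    a,d=ray("scene",uvs); b,e=ray("top",uvt)
    s=np.linalg.lstsq(np.c_[d,-e],b-a,rcond=None)[0]; p,q=a+s[0]*d,b+s[1]*e
    return (p+q)/2,np.linalg.norm(p-q)
def crop(n,x0,y0,x1,y1,k,name,im=None):
    im=ctrl.snapshot(n) if im is None else im
    c=cv2.resize(im[y0:y1,x0:x1],None,fx=k,fy=k,interpolation=cv2.INTER_CUBIC); cv2.imwrite("pics/"+name,c)
E
python3 - <<'E'
from h import *
for n in("scene","top"):
    im=ctrl.snapshot(n); cv2.imwrite(f"pics/{n}0.png",im); print(n,cam(n)[3], ray(n,(280,210)))
print(ctrl.get_obs())
E
```

```text
pics
scene {'vertical_fov': 55.75206693854609, 'cx': 280.5168871968619, 'cy': 209.69327841813475, 'rvec': array([ 1.07345532,  2.34778491, -1.04510449]), 'tvec': array([ 0.348422  , -0.21059131,  1.42599267])} (array([1.15028163, 0.50960327, 0.78508494]), array([-0.57315593, -0.47890381, -0.66494038]))
top {'vertical_fov': 54.37789390701771, 'cx': 274.2699674564268, 'cy': 215.36386896588232, 'rvec': array([ 2.15953983, -2.171521  ,  0.09251209]), 'tvec': array([0.02771628, 0.57564321, 1.37858434])} (array([0.43863947, 0.00772143, 1.42834305]), array([ 0.1104741 , -0.00214709, -0.99406211]))
{'clock': 0.1, 'joint_pos': array([ 8.37733040e+01,  2.05874841e+01,  6.39719274e-01, -1.69905221e-02,
       -7.01344044e+01, -1.65059633e+01]), 'qvel': array([ 0.00755218, -0.15402314,  0.10177923,  0.0769504 ,  0.1213295 ,
       -0.06889895]), 'tau': array([-2.84429865e-03, -5.84163630e+01,  2.93752921e+01,  7.01549962e+00,
        1.01675437e-02, -4.92768561e-05]), 'tool_pos': array([0.26069802, 0.62211075, 0.18902231]), 'orientation': array([-8.99166785e+01,  8.03276124e-03,  1.57261562e+02]), 'force': array([-0.37397373,  0.09646577,  0.0635858 ]), 'moment': array([ 0.00082526, -0.05838664,  0.04584534]), 'opening': 0.08746225585236146}
```

View pics/scene0.png

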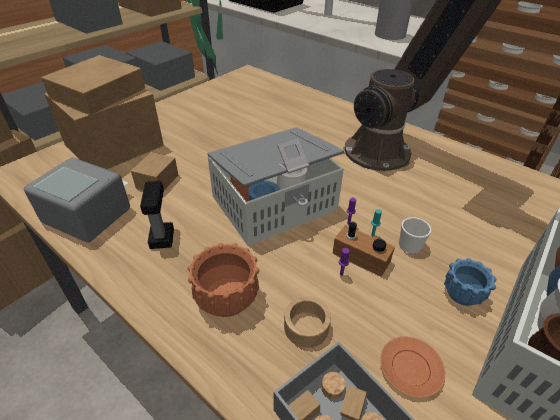

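View pics/top0.png

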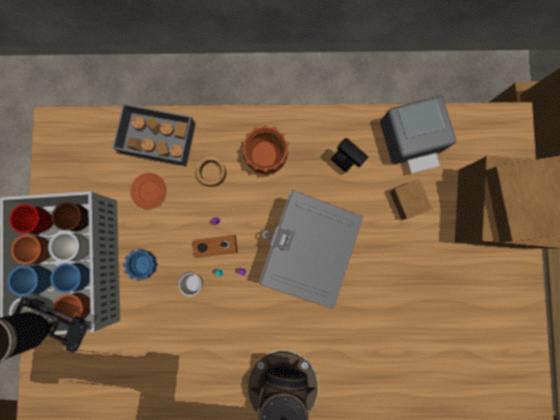

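The scene view shows the tote at (275,185) with its lid ajar and the hasp leaning back at (292,157). The block is at (365,250).

Candidates for the slim pin:
- black tall grip in the block, (352,230)
- black squat head in the block, (380,245), which is the thick pin
- purple look-alikes at (351,205) and (345,260)
- turquoise look-alike at (376,218)

By the description it is the one at (352,230). I'll check that in a crop.

```bash
python3 - <<'E'
from h import *
a=cv2.imread("pics/scene0.png"); b=cv2.imread("pics/top0.png")
A=cv2.resize(a[120:290,200:410],None,fx=3.6,fy=3.6,interpolation=cv2.INTER_CUBIC)
cv2.imwrite("pics/c1.png",A[:600,:800])
B=cv2.resize(b[180:310,175:375],None,fx=4,fy=4,interpolation=cv2.INTER_CUBIC); cv2.imwrite("pics/c2.png",B)
E
```

```text
(no output)
```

View pics/c1.png

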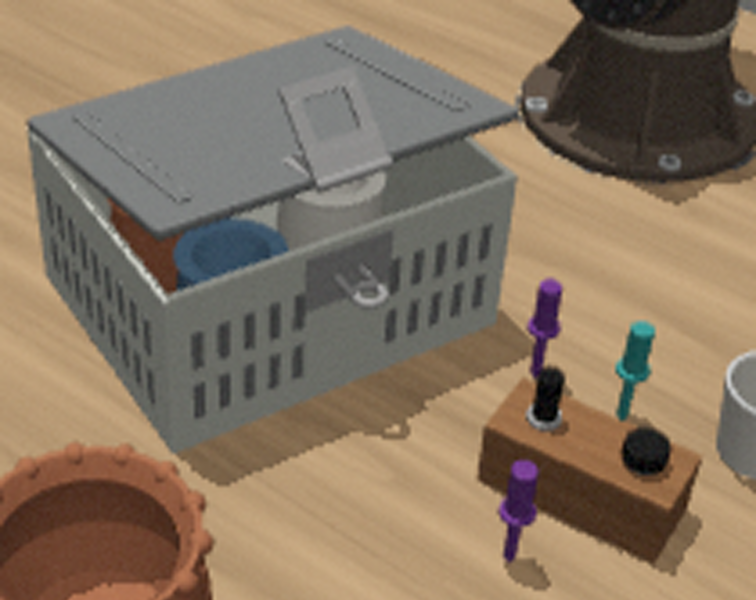

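View pics/c2.png

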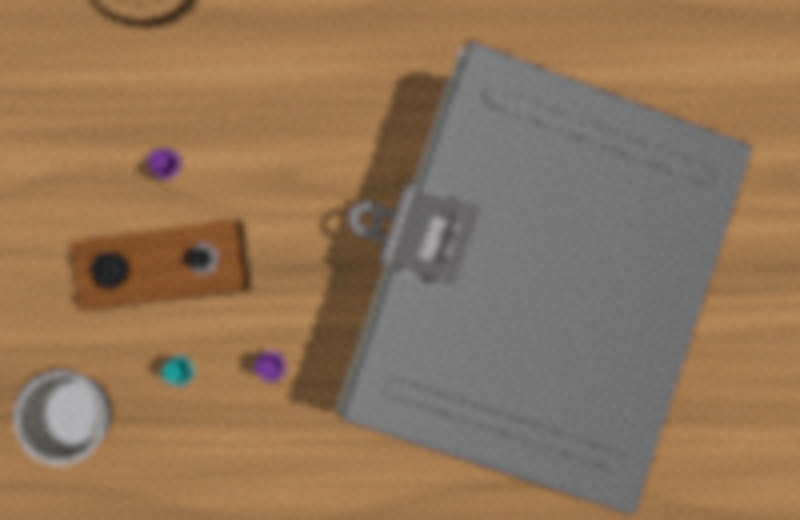

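c1 confirms the choice. The pin at crop (547,395) is tall and black with a round steel flange, and the squat thick pin is at (645,452). The eye is at crop (370,292). In c2 the eye is at (367,218), the slim pin at (200,258), and the hasp leans over the lid.

```bash
python3 - <<'E'
from h import *
np.set_printoptions(precision=4,suppress=True)
S=lambda u,v:(200+u/3.6-.36,120+v/3.6-.36); T=lambda u,v:(175+u/4-.38,180+v/4-.38)
print("eye",tri(S(370,292),T(367,218)),atz("scene",S(370,292),.1185),atz("top",T(367,218),.1185))
L,R=atz("scene",S(165,297),.15),atz("scene",S(515,175),.15); print("front",L,R,np.linalg.norm(L-R))
h1,h2=atz("top",T(750,147),.155),atz("top",T(633,512),.155); print("hinge",h1,h2,np.linalg.norm(h1-h2))
lid=[tri(S(163,232),T(472,43)),tri(S(520,113),T(343,415))];print("lid free corners",lid)
for e in(R-L,h2-h1): 
    print("yaw", np.degrees(np.arctan2(e[1],e[0])))
print("tip",tri(S(318,78),T(472,245)),"pivot",tri(S(352,172),T(395,228)))
print("grip",tri(S(548,393),T(200,257)),"flange", atz("scene",S(545,417),.060),atz("top",T(205,258),.060))
print("grip@top", atz("top",T(196,258),.102))
b=[atz("top",T(*p),.058) for p in((70,242),(240,220),(247,288),(77,308))];print("block",np.mean(b,0),b)
print("thick",atz("top",T(109,270),.078))
print("purp",atz("top",T(162,163),.08),atz("top",T(268,367),.08),atz("top",T(176,370),.08),)
print("cup",atz("top",T(62,413),.07),"planter",atz("top",(265,149),.11),"tape ring",atz("top",(211,172),.048))
E
```

```text
eye (array([0.5072, 0.0486, 0.1162]), np.float64(0.001281809545666661)) [0.5098 0.0497 0.1185] [0.5067 0.0491 0.1185]
front [ 0.6369 -0.0303  0.15  ] [0.3587 0.0692 0.15  ] 0.29548052007186465
hinge [ 0.5585 -0.2511  0.155 ] [ 0.2789 -0.1547  0.155 ] 0.2957734255720439
lid free corners [(array([ 0.6338, -0.0329,  0.2031]), np.float64(0.0015936607507781525)), (array([0.3563, 0.0647, 0.2026]), np.float64(2.2504628171839588e-05))]
yaw 160.31739792106762
yaw 160.97662966647684
tip (array([ 0.4795, -0.0299,  0.2506]), np.float64(0.0017153095688238447)) pivot (array([0.4967, 0.0226, 0.2041]), np.float64(0.007125313933729751))
grip (array([0.4776, 0.1872, 0.0819]), np.float64(0.0013891500356479787)) flange [0.4793 0.1884 0.06  ] [0.477  0.1865 0.06  ]
grip@top [0.4759 0.1884 0.102 ]
block [0.4719 0.2258 0.058 ] [array([0.4911, 0.3004, 0.058 ]), array([0.5087, 0.1576, 0.058 ]), array([0.4519, 0.1515, 0.058 ]), array([0.4359, 0.2937, 0.058 ])]
thick [0.467  0.2635 0.078 ]
purp [0.5552 0.2202 0.08  ] [0.3872 0.1317 0.08  ] [0.3851 0.2071 0.08  ]
cup [0.35   0.3023 0.07  ] planter [0.7876 0.053  0.11  ] tape ring [0.7249 0.2409 0.048 ]
```

>>> step_arm --rows '[[[-1,0,0,4,0,0,0],[-1,0,0,5,0,0,0],[-1,2.5,-4.5,0,0,0,1.2],[-1,2.9,-5.5,0,0,0,1],[-1,2.9,-5.5,0,0,0,1],[-1,2.9,-5.5,0,0,0,0],[-1,2.9,-5.5,0,0,0,0],[-1,2.9,-5.5,0,0,0,0],[-1,2.9,-5.5,0,0,0,0],[-1,2.9,-5.5,0,0,0,0],[-1,2.9,-5.5,0,0,0,0],[-1,0,0,0,0,0,0]]]'

```text
clock: 1.6
tool_pos: [0.5188, 0.1338, 0.2794]
orientation: [-89.9, -0.0, 160.2]
force: [-0.3, 0.5, 0.7]
opening: 0.0003
```

>>> step_arm --rows '[[[-1,1.9,-5.3,0,0,0,0.3],[-1,1.9,-5.3,0,0,0,0],[-1,2.0,-5.4,-2,0,0,0],[-1,0,0,-3,0,0,0],[-1,0,0,-2,0,0,0],[-1,0,0,-1,0,0,0],[-1,0,0,-1,0,0,0],[-1,0,0,-1,0,0,0],[-1,0,0,-0.5,0,0,0],[-1,0,0,-0.5,0,0,0]]]'

```text
clock: 2.85
tool_pos: [0.5761, -0.0224, 0.1699]
orientation: [-90.0, 0.0, 160.8]
force: [0.1, -0.1, 0.1]
opening: 0.0002
```

>>> step_arm --rows '[[[-1,0,0,-0.4,0,0,0],[-1,0,0,-0.4,0,0,0],[-1,0,0,-0.3,0,0,0],[-1,0,0,-0.1,0,0,0]]]'

```text
clock: 3.35
tool_pos: [0.5758, -0.0225, 0.1577]
orientation: [-90.0, -0.0, 160.8]
force: [-1.0, 0.7, 0.4]
opening: 0.0005
```

```bash
python3 - <<'E'
from h import *
crop("scene",200,100,400,250,4,"s2.png")
E
```

```text
(no output)
```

View pics/s2.png

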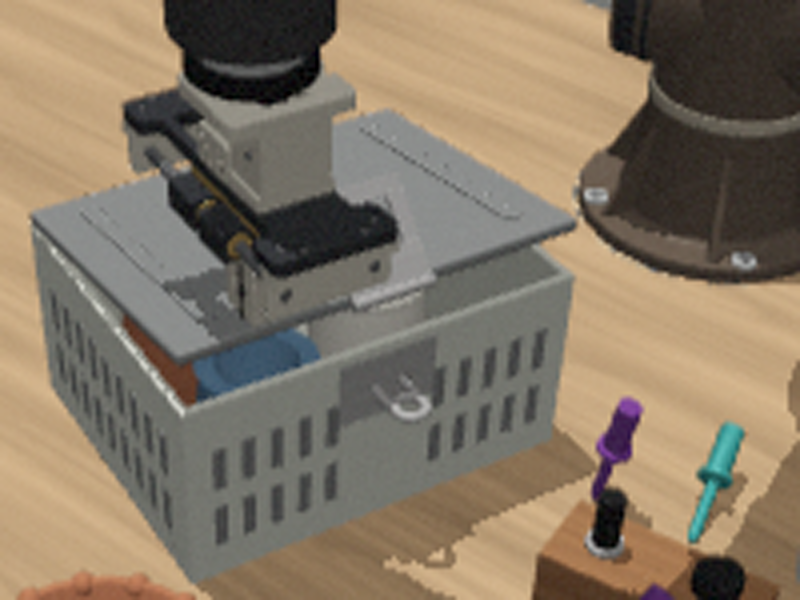

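The lid is lower but still not shut, and the look-alike pins are now leaning. I'll check where the TCP and the shut lid should appear.

```bash
python3 - <<'E'
from h import *
np.set_printoptions(precision=3,suppress=True)
o=ctrl.get_obs(); print(o["tool_pos"],o["force"],o["clock"])
f=np.array([.4984,.021]);n=np.array([.334,.943]);u=np.array([-.943,.334])
P=lambda a,b,z:[*(f+a*n+b*u),z]
S=(proj("scene",[o["tool_pos"],P(0,-.15,.16),P(0,.15,.16),P(0,-.15,.15),P(0,.15,.15),P(.028,0,.1185)])-[200,100])*4
print(S)
for z in(.16,.17,.18,.19): print(z,(proj("scene",[P(0,-.15,z),P(0,.15,z)])-[200,100])*4)
E
```

```text
[ 0.576 -0.022  0.158] [-0.123  0.465 -0.171] 3.4
[[258.066 357.429]
 [179.151 399.277]
 [576.221 260.959]
 [179.898 411.747]
 [574.463 272.961]
 [408.816 399.975]]
0.16 [[179.151 399.277]
 [576.221 260.959]]
0.17 [[178.394 386.635]
 [578.001 248.81 ]]
0.18 [[177.626 373.816]
 [579.803 236.509]]
0.19 [[176.848 360.817]
 [581.627 224.054]]
```

```bash
python3 - <<'E'
from h import *
np.set_printoptions(precision=1,suppress=True)
o=ctrl.get_obs(); t=o["tool_pos"]
a=ctrl.snapshot("scene"); b=ctrl.snapshot("top")
for im,n in((a,"scene"),(b,"top")):
    for h,c in((0,(0,0,255)),(.066,(0,255,0))):
        for du in(-.021,.021):
            q=t+np.array([.334*du,.943*du,h]); p=proj(n,[q])[0]; cv2.drawMarker(im,tuple(int(round(x)) for x in p),c,0,5,1)
A=cv2.resize(a[90:290,200:333],None,fx=3,fy=3,interpolation=2);B=cv2.resize(b[150:350,200:333],None,fx=3,fy=3,interpolation=2)
cv2.imwrite("pics/m3.png",np.hstack([A,B]))
print(proj("top",[[.2607,.6221,.189]]))
E
```

```text
[[ 74.4 316.1]]
```

View pics/m3.png

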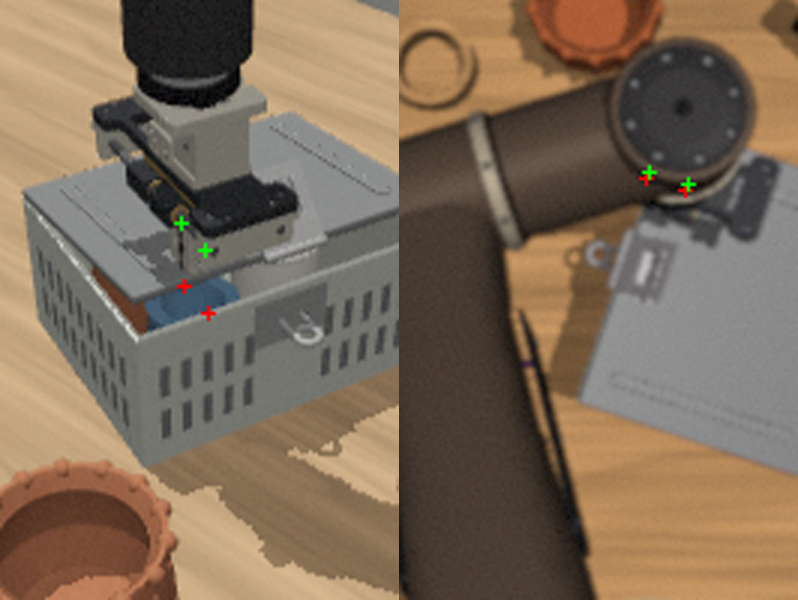

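```bash
python3 - <<'E'
from h import *
np.set_printoptions(precision=3,suppress=True)
for i in range(2):
    o=ctrl.get_obs(); print({k:np.round(v,3) for k,v in o.items()})
b=ctrl.snapshot("top"); c=cv2.imread("pics/m3.png"); 
print(proj("scene",[[.5758,-.0225,.1577]]),{n:cam(n)[3] for n in("scene","top")})
E
```

```text
{'clock': np.float64(3.5), 'joint_pos': array([ 17.202,  12.656, -14.725,   0.   , -62.629,  53.56 ]), 'qvel': array([-0.035, -0.102,  0.05 ,  0.086, -0.081, -0.028]), 'tau': array([  0.006, -45.703,  27.698,   6.533,   0.099,   0.   ]), 'tool_pos': array([ 0.576, -0.023,  0.158]), 'orientation': array([-89.994,  -0.007, 160.762]), 'force': array([ 0.286,  0.005, -0.213]), 'moment': array([-0.008, -0.007,  0.048]), 'opening': np.float64(0.0)}
{'clock': np.float64(3.5), 'joint_pos': array([ 17.202,  12.656, -14.725,   0.   , -62.629,  53.56 ]), 'qvel': array([-0.035, -0.102,  0.05 ,  0.086, -0.081, -0.028]), 'tau': array([  0.006, -45.703,  27.698,   6.533,   0.099,   0.   ]), 'tool_pos': array([ 0.576, -0.023,  0.158]), 'orientation': array([-89.994,  -0.007, 160.762]), 'force': array([ 0.286,  0.005, -0.213]), 'moment': array([-0.008, -0.007,  0.048]), 'opening': np.float64(0.0)}
[[264.511 189.339]] {'scene': {'vertical_fov': 55.75206693854609, 'cx': 280.5168871968619, 'cy': 209.69327841813475, 'rvec': array([ 1.073,  2.348, -1.045]), 'tvec': array([ 0.348, -0.211,  1.426])}, 'top': {'vertical_fov': 54.37789390701771, 'cx': 274.2699674564268, 'cy': 215.36386896588232, 'rvec': array([ 2.16 , -2.172,  0.093]), 'tvec': array([0.028, 0.576, 1.379])}}
```

>>> step_arm --rows '[[[-1,0,0,-0.2,0,0,0],[-1,0,0,-0.2,0,0,0],[-1,0,0,0,0,0,0]]]'

```text
clock: 3.92
tool_pos: [0.5757, -0.0225, 0.1536]
orientation: [-90.0, -0.0, 160.8]
force: [-0.1, 0.0, 0.7]
opening: 0.0007
```

```bash
python3 - <<'E'
from h import *
np.set_printoptions(precision=2,suppress=True)
o=ctrl.get_obs(); t=o["tool_pos"]; print(t,o["force"])
a=ctrl.snapshot("scene")
old=cv2.imread("pics/s2.png"); new=cv2.resize(a[100:250,200:400],None,fx=4,fy=4,interpolation=2)
print(np.abs(old.astype(int)-new).mean())
n=np.array([.334,.943,0])
print((proj("scene",[t+d*n+[0,0,h] for d in(-.096,.096) for h in(.066,.1)])-[200,100])*4)
cv2.imwrite("pics/s4.png",cv2.resize(a[120:220,205:338],None,fx=6,fy=6,interpolation=2))
print((proj("scene",[t])-[205,120])*6)
E
```

```text
[ 0.58 -0.02  0.15] [-0.06  0.03  0.66]
5.1747875
[[186.19 200.38]
 [183.88 154.61]
 [337.26 364.76]
 [338.51 316.79]]
[[357.37 423.53]]
```

View pics/s4.png

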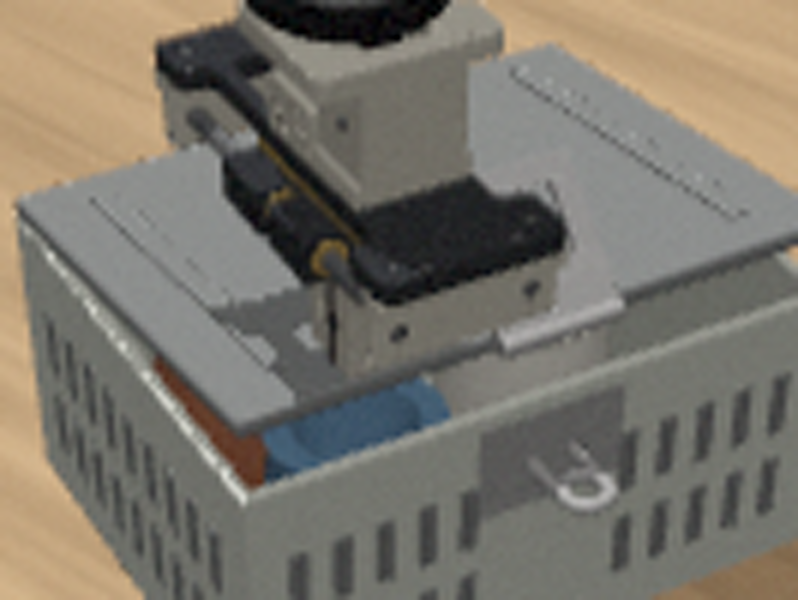

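The finger is on the lid and pushing it: the corner drops as I descend. However, the picture puts the tip about 25–30 mm above the reported TCP, so I'll keep going until the force rises. That contact will calibrate z.

>>> step_arm --rows '[[[-1,0,0,-0.4,0,0,0],[-1,0,0,-0.4,0,0,0],[-1,0,0,-0.4,0,0,0],[-1,0,0,0,0,0,0]]]'

```text
clock: 4.47
tool_pos: [0.5755, -0.0226, 0.1413]
orientation: [-90.0, -0.1, 160.8]
force: [-0.5, -1.0, -0.5]
opening: 0.0007
```

>>> step_arm --rows '[[[-1,0,0,-0.4,0,0,0],[-1,0,0,-0.4,0,0,0],[-1,0,0,0,0,0,0]]]'

```text
clock: 4.85
tool_pos: [0.5755, -0.0225, 0.1334]
orientation: [-90.0, -0.0, 160.8]
force: [-0.5, 0.1, 0.3]
opening: 0.0006
```

```bash
python3 - <<'E'
from h import *
np.set_printoptions(precision=2,suppress=True)
o=ctrl.get_obs(); t=o["tool_pos"]; print(t,o["force"])
a=ctrl.snapshot("scene"); cv2.imwrite("pics/s5raw.png",a)
# lid left-front corner: dark edge profile down column 245 and right corner column 344
for c in(243,246,250,340): print(c,a[160:215,c].mean(1).astype(int))
o=cv2.imread("pics/scene0.png")
for c in(246,): print(c,o[160:215,c].mean(1).astype(int))
E
```

```text
[ 0.58 -0.02  0.13] [-0.45  0.09  0.26]
243 [ 81 135 141 141 141 143 141 141 143 141 142 142 141 131 102  93  90  92
  92 118 124 136 143 143 142 142 141 142 142 142 142 140 143 143 139 126
  90  89 145 152 150 166 125 108 112 109 109 108 108 106 109 107 109 107
 107]
246 [ 17  18  26  52 130 140 141 142 141 144 140 143 143 141 105  91  92  93
  92  93  91 135 147 109 133 142 142 143 143 139 142 142 139 142 141 142
 142 119  80  66  66 102 146 138 120 116 114 114 114 117 115 115 114 113
 115]
250 [ 86  61  39  28  26  23  32  26  79 133 143 141 141 103  93  89  92  91
  92  89  94  90  91  89 135 140 107  87 116 137 141 142 142 141 142 141
  96  71  59  57 101 143 123 115 115 117 115 114 117 115 116 115 115 115
 113]
340 [154 143 143 141 111  77 106 145 141 148 123 116 115 115 116 115 114 114
 114 115 116 113 113 116 115 113 114 113 124 130 128 140 154 156 171 169
 166 169 168 167 166 163 164 166 165 162 158 163 123 108 104 109 110 108
 109]
246 [128 129 129 130 127 128 128 128 112 124 130 130 130 115 112 125 128 129
 128 129 129 129 131 107  79  66  61  60  64  57  58  61  60  58  57  56
  61  62  57  58  53  94 134 157 122 105 108 105 105 104 106 104 104 104
 102]
```

The lid edge at column 246 has dropped from row 183 to 197, and the shut position is about row 200. It's almost closed.

>>> step_arm --rows '[[[-1,0,0,-0.3,0,0,0],[-1,0,0,-0.3,0,0,0],[-1,0,0,0,0,0,0]]]'

```text
clock: 5.28
tool_pos: [0.5756, -0.0225, 0.1275]
orientation: [-90.0, -0.0, 160.8]
force: [-0.1, -0.1, 0.5]
opening: 0.0005
```

>>> step_arm --rows '[[[-1,0,0,-0.15,0,0,0],[-1,0,0,-0.15,0,0,0],[-1,0,0,0,0,0,0]]]'

```text
clock: 5.65
tool_pos: [0.5758, -0.0225, 0.1247]
orientation: [-90.0, -0.0, 160.8]
force: [-0.0, -0.4, 0.1]
opening: 0.0004
```

>>> step_arm --rows '[[[-1,0,0,-0.15,0,0,0],[-1,0,0,-0.15,0,0,0],[-1,0,0,0,0,0,0]]]'

```text
clock: 6.02
tool_pos: [0.576, -0.0225, 0.1235]
orientation: [-90.0, 0.1, 160.8]
force: [-3.8, 0.9, 11.7]
opening: 0.0004
```

```bash
python3 - <<'E'
from h import *
a=ctrl.snapshot("scene"); cv2.imwrite("pics/s6raw.png",a)
o=ctrl.get_obs(); print(o["tool_pos"],o["force"],o["tau"])
for c in(246,250,335,340): print(c,a[150:212,c].mean(1).astype(int))
E
```

```text
[ 0.57610614 -0.02247599  0.12353094] [-5.4243621   1.72098537 12.05741285] [-7.00463410e-01 -4.05573070e+01  2.46021652e+01  5.68153113e+00
  1.74410898e+00  3.49291848e-03]
246 [ 28  73 135 142 141 112  68  56  57  57  51  38  21  23  26  22  24  81
 134 141 144 142 142 143 142 143 106  89  92  93  94  92  91 136 144 124
 138 143 144 139 144 143 144 144 144 145 143 144 144 144 132  84  66 126
 121 117 116 115 112 114 115 115]
250 [ 95  86  52  28  21  40  61  51  52  56  57  55  42  43  79  52  28  20
  22  31  29  85 135 143 143 104  93  93  95  91  91  93  93  82  95  94
 136 143 106  95  82 132 142 141 142 141 142 142 140 108  74 103 113 114
 115 113 113 117 114 116 116 114]
335 [167 163 162 157 168 172 174 174 173 154 142 140 145 141 142 143 143 140
 128  96  66  78 111 115 115 115 113 115 113 114 116 114  97  76  66  66
  71  67  78  78  88 103 113 115 114 114 113 114 114 113 115 116 115 117
 114 114 116 115 115 113 113 109]
340 [169 171 167 161 160 163 171 173 174 176 175 171 167 147 143 141 141 105
  74 100 113 115 114 116 117 114 113 116 118 114 113 116 112 114 115 115
 116 114 124 127 128 141 154 157 171 171 168 168 168 168 168 163 164 167
 164 161 155 161 120 109 106 111]
```

The lid is shut: edge at row 200, 12 N contact at reported z = 0.1235. The real contact height is 0.160, so the reported TCP is about 36 mm below the true tip. I'll back off and check for a lateral error too.

>>> step_arm --rows '[[[-1,0,0,0.5,0,0,0],[-1,0,0,2,0,0,0],[-1,0,0,0,0,0,0]]]'

```text
clock: 6.45
tool_pos: [0.577, -0.0223, 0.1482]
orientation: [-90.1, 0.1, 160.8]
force: [0.2, -0.2, -0.8]
opening: 0.0007
```

```bash
python3 - <<'E'
from h import *
np.set_printoptions(precision=3,suppress=True)
o=ctrl.get_obs(); t=o["tool_pos"]+[0,0,.0365]; print(o["tool_pos"],o["force"])
n=np.array([.33,.944,0]);u=np.array([-.944,.33,0])
a=ctrl.snapshot("scene"); b=ctrl.snapshot("top")
def mk(im,nm,x0,y0,x1,y1,k):
    r=cv2.resize(im[y0:y1,x0:x1],None,fx=k,fy=k,interpolation=2)
    for h,c in((0,(0,0,255)),(.066,(0,255,0))):
        L,W=(.021,.0095) if h==0 else(.0965,.039)
        q=[t+s*L*n+w*W*u+[0,0,h] for s,w in((1,1),(1,-1),(-1,-1),(-1,1))]
        p=((proj(nm,q)-[x0,y0]+.5)*k).round().astype(np.int32); cv2.polylines(r,[p],True,c,1)
    return r
A=mk(a,"scene",215,95,345,215,4.6); B=mk(b,"top",255,170,295+30,170+138,4)
h=552; cv2.imwrite("pics/m7.png",np.hstack([cv2.resize(A,(598,552)),B[:h,:200] if 0 else cv2.resize(B,(200*1,394))[:h] if 0 else np.vstack([cv2.resize(B,(200,394)),np.zeros((158,200,3),np.uint8)])]))
cv2.imwrite("pics/a7.png",a);cv2.imwrite("pics/b7.png",b)
E
```

```text
[ 0.577 -0.022  0.148] [ 0.169 -0.242 -0.83 ]
```

View pics/m7.png

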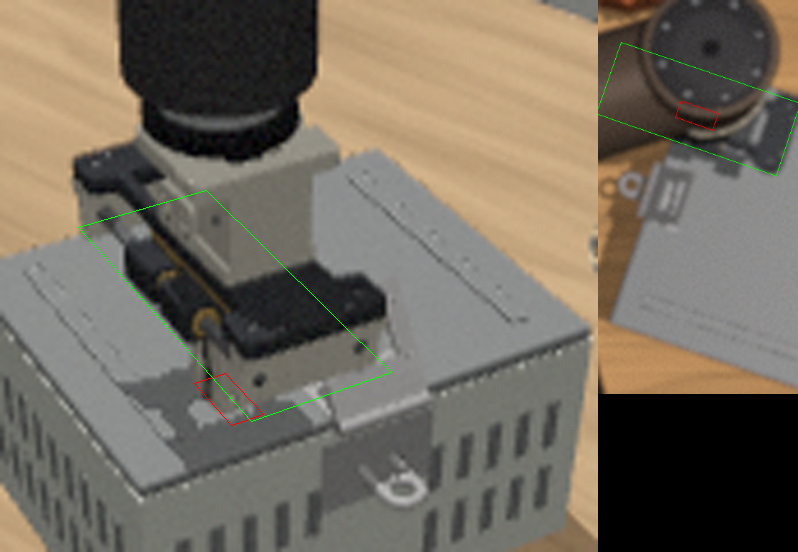

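The lid is flat shut and the tip matches the corrected projection, with negligible lateral error. Next I go behind the hasp with the jaws turned along the face, offset about 39 mm to the −u side.

>>> step_arm --rows '[[[-1,0,0,6,0,0,0],[-1,-1.5,-4.2,0,0,0,-10],[-1,-1.5,-4.2,0,0,0,-10],[-1,0,0,0,0,0,-10],[-1,0,0,0,0,0,-10],[-1,0,0,0,0,0,-10],[-1,0,0,0,0,0,-10],[-1,0,0,0,0,0,-10],[-1,0,0,0,0,0,-10],[-1,-2.3,0.8,0,0,0,-10],[-1,-2.3,0.8,0,0,0,0],[-1,0,0,0,0,0,0]]]'

```text
clock: 8.05
tool_pos: [0.4985, -0.0902, 0.2065]
orientation: [-90.0, -0.0, 70.8]
force: [0.8, -0.8, 1.0]
opening: 0.0004
```

>>> step_arm --rows '[[[-1,0.2,-0.1,-3,0,0,0],[-1,0,0,-2.8,0,0,0],[-1,0.66,1.89,0,0,0,0],[-1,0.66,1.89,0,0,0,0],[-1,0.33,0.94,0,0,0,0],[-1,0.33,0.94,0,0,0,0],[-1,0.33,0.94,0,0,0,0],[-1,0.33,0.94,0,0,0,0],[-1,0.33,0.94,0,0,0,0],[-1,0.33,0.94,0,0,0,0],[-1,0.33,0.94,0,0,0,0]]]'

```text
clock: 9.43
tool_pos: [0.5382, 0.0126, 0.1487]
orientation: [-90.0, 0.0, 70.8]
force: [-0.3, -0.6, -0.5]
opening: 0.0005
```

```bash
python3 - <<'E'
from h import *
crop("scene",220,80,400,215,4.4,"s8.png")
E
```

```text
(no output)
```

View pics/s8.png

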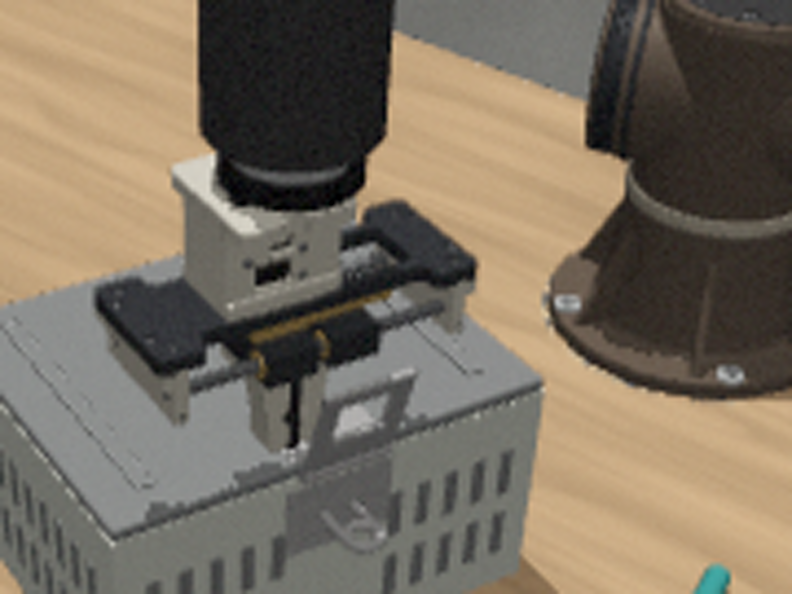

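The hasp now stands just past vertical, with the finger behind its left bar at crop (315,420) and clear of the eye at (355,525). Next I carry it forward and down.

>>> step_arm --rows '[[[-1,0.28,0.8,-0.4,0,0,0],[-1,0.28,0.8,-0.4,0,0,0],[-1,0.28,0.8,-0.4,0,0,0],[-1,0.28,0.8,-0.4,0,0,0],[-1,0.28,0.8,-0.4,0,0,0],[-1,0,0,-1,0,0,0],[-1,0,0,-1,0,0,0],[-1,0,0,-1,0,0,0],[-1,-0.07,-0.2,-1,0,0,0],[-1,-0.07,-0.2,-1,0,0,0],[-1,0,0,0,0,0,0]]]'

```text
clock: 10.85
tool_pos: [0.55, 0.0476, 0.0778]
orientation: [-89.9, 0.1, 70.7]
force: [-0.5, -0.2, 0.5]
opening: 0.0003
```

>>> step_arm --rows '[[[-1,-0.17,-0.47,-0.3,0,0,0],[-1,-0.17,-0.47,-0.3,0,0,0],[-1,-0.17,-0.47,0,0,0,0],[-1,-0.17,-0.47,0,0,0,0],[-1,0,0,0,0,0,0]]]'

```text
clock: 11.48
tool_pos: [0.544, 0.0293, 0.073]
orientation: [-90.0, -0.0, 70.7]
force: [0.9, 1.9, -1.5]
opening: 0.0004
```

>>> step_arm --rows '[[[-1,-0.07,-0.19,0,0,0,0],[-1,-0.07,-0.19,0,0,0,0],[-1,0,0,0,0,0,0]]]'

```text
clock: 11.85
tool_pos: [0.5443, 0.0289, 0.0731]
orientation: [-90.1, -0.3, 70.8]
force: [0.5, 17.4, -2.9]
opening: 0.0002
```

>>> step_arm --rows '[[[-1,0.5,1.42,0,0,0,0],[-1,1.0,2.8,0,0,0,0],[-1,0,0,5,0,0,0],[-1,0,2,5,0,0,0],[0.2,-2.5,4.5,0,0,0,0],[0.2,-2.5,4.5,0,0,0,0],[0.2,0,0,0,0,0,0],[0.2,0,0,0,0,0,0]]]'

```text
clock: 12.85
tool_pos: [0.5076, 0.1776, 0.1729]
orientation: [-90.0, 0.0, 70.8]
force: [-0.6, 1.3, 0.4]
opening: 0.0349
```

```bash
python3 - <<'E'
from h import *
np.set_printoptions(precision=4,suppress=True)
print(ctrl.get_obs()["tool_pos"])
a=ctrl.snapshot("scene"); b=ctrl.snapshot("top"); cv2.imwrite("pics/a9.png",a);cv2.imwrite("pics/b9.png",b)
cv2.imwrite("pics/s9.png",cv2.resize(a[125:275,215:415],None,fx=4,fy=4,interpolation=2))
E
```

```text
[0.5076 0.1776 0.1729]
```

View pics/s9.png

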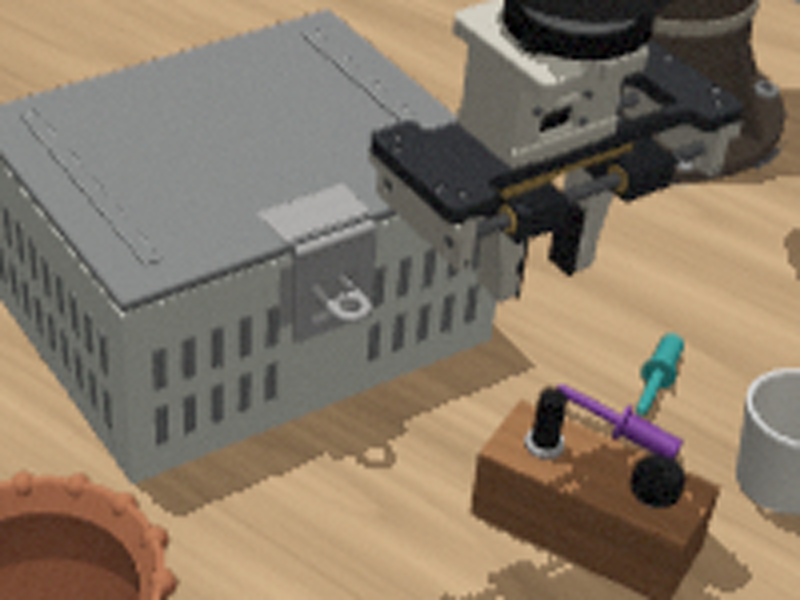

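The hasp lies flat with the eye through its slot at crop (348,300). A purple look-alike has drifted over the block at (620,425), close to the pin, so I'll find where the look-alikes are in 3D.

```bash
python3 - <<'E'
from h import *
np.set_printoptions(precision=1,suppress=True)
def blobs(im):
    h=cv2.cvtColor(im,cv2.COLOR_BGR2HSV); r={}
    for nm,lo,hi in(("purple",(130,90,50),(155,255,255)),("turq",(84,110,60),(96,255,255))):
        m=cv2.inRange(h,lo,hi); k,l,s,c=cv2.connectedComponentsWithStats(m)
        out=[]
        for i in range(1,k):
            if s[i,4]>=8:
                p=np.argwhere(l==i)[:,::-1]; d=(p-p.mean(0)); v=np.linalg.svd(d,full_matrices=False)[2][0]; q=d@v
                out.append((s[i,4],c[i],p[q.argmin()],p[q.argmax()]))
        r[nm]=out
    return r
for f in("scene0","top0","a7","b7","a9","b9"):
    print(f); [print("  ",k,*x) for k,v in blobs(cv2.imread(f"pics/{f}.png")).items() for x in v]
for n in("scene","top"): print(n,ctrl.get_obs()["clock"]); [print("  ",k,*x) for k,v in blobs(ctrl.snapshot(n)).items() for x in v]
E
```

```text
scene0
   purple 123 [350.9 208.4] [354 198] [348 223]
   purple 165 [343.7 259. ] [347 248] [341 275]
   turq 128 [375.9 220.1] [379 210] [372 235]
top0
   purple 38 [215.3 220.3] [212 219] [219 220]
   purple 35 [242.  271.2] [245 270] [239 270]
   turq 33 [218.8 272.3] [216 271] [222 273]
a7
   purple 133 [372.5 231.4] [355 222] [383 239]
   purple 188 [369.2 283.1] [384 282] [349 287]
   turq 102 [379.7 217.1] [383 209] [374 227]
b7
a9
   purple 134 [372.5 231.4] [355 222] [384 237]
   purple 190 [368.9 283.2] [384 282] [349 288]
   turq 102 [379.7 217.1] [383 209] [374 227]
b9
   purple 74 [222.6 272.9] [213 275] [237 271]
   turq 62 [226.3 292.6] [222 277] [229 302]
scene 12.95
   purple 132 [372.5 231.3] [355 222] [383 239]
   purple 190 [368.8 283.2] [384 282] [349 288]
   turq 102 [379.7 217.1] [383 209] [374 227]
top 13.0
   purple 74 [222.3 273. ] [212 274] [237 271]
   turq 62 [226.2 292.4] [222 277] [229 302]
```

The look-alikes have tipped over and lie on the bench behind the block, out of the way. Now the grasp.

>>> step_arm --rows '[[[0.2,-2.96,0.97,0,0,0,0],[0.2,0,0,0,0,0,0],[0.2,0,0,-4,0,0,0],[0.2,0,0,-4,0,0,0],[0.2,0,0,-3,0,0,0],[0.2,0,0,-1.5,0,0,0],[0.2,0,0,-1,0,0,0],[0.2,0,0,0,0,0,0]]]'

```text
clock: 14.05
tool_pos: [0.4782, 0.1873, 0.0378]
orientation: [-90.0, 0.0, 70.8]
force: [0.8, 0.7, -0.4]
opening: 0.0527
```

```bash
python3 - <<'E'
from h import *
np.set_printoptions(precision=4,suppress=True)
t=ctrl.get_obs()["tool_pos"];print(t)
a=ctrl.snapshot("scene"); b=ctrl.snapshot("top")
x0,y0=325,195
r=cv2.resize(a[y0:y0+85,x0:x0+80],None,fx=6,fy=6,interpolation=2)
q=t+[0,0,.0365]
for h in(0,.019): 
    p=((proj("scene",[q+[0,0,h]])[0]-[x0,y0]+.5)*6).round().astype(int); cv2.drawMarker(r,tuple(int(v) for v in p),(0,0,255),0,14,1)
B=cv2.resize(b[210:295,190:270],None,fx=4,fy=4,interpolation=2)[:, :320]
p=((proj("top",[q])[0]-[190,210]+.5)*4).round().astype(int); cv2.drawMarker(B,tuple(int(v) for v in p),(0,0,255),0,14,1)
cv2.imwrite("pics/s10.png",np.hstack([r,np.vstack([B,np.zeros((510-340,320,3),np.uint8)])]))
E
```

```text
[0.4782 0.1873 0.0378]
```

View pics/s10.png

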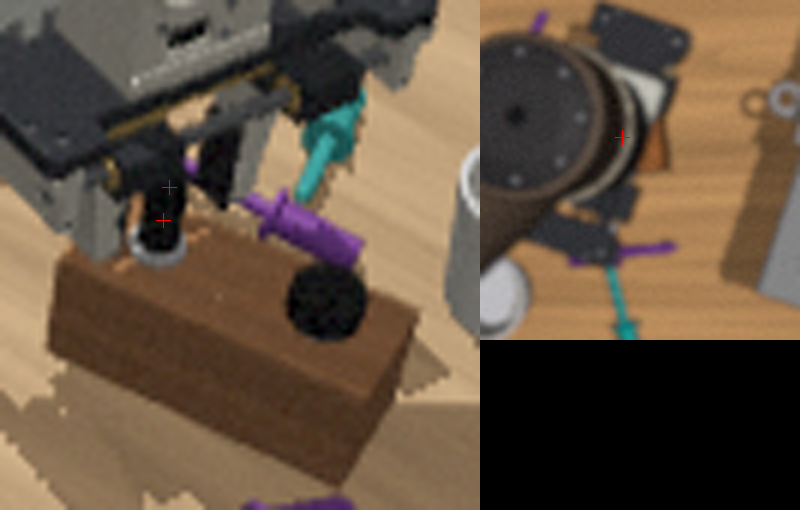

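The fingers straddle the black grip at crop (162,225), which matches the markers, and the tip height agrees to a few mm. I'll lower 5 mm and close.

>>> step_arm --rows '[[[0.2,0,0,-0.3,0,0,0],[0.2,0,0,-0.2,0,0,0],[-1,0,0,0,0,0,0],[-1,0,0,0,0,0,0],[-1,0,0,0,0,0,0],[-1,0,0,0,0,0,0],[-1,0,0,0,0,0,0]]]'

```text
clock: 15.02
tool_pos: [0.478, 0.1875, 0.0329]
orientation: [-90.0, -0.0, 70.8]
force: [-0.3, -0.8, 0.5]
opening: 0.0178
```

>>> step_arm --rows '[[[-1,0,0,2,0,0,0],[-1,0,0,4,0,0,0],[-1,0,0,4,0,0,0],[-1,0,0,4,0,0,0],[-1,0,0,0,0,0,0],[-1,1.0,-4.6,0,0,0,0],[-1,1.0,-4.6,0,0,0,0],[-1,1.0,-4.6,0,0,0,0],[-1,0,0,0,0,0,0],[-1,0,0,0,0,0,0]]]'

```text
clock: 16.27
tool_pos: [0.5075, 0.0492, 0.1721]
orientation: [-89.9, 0.0, 70.7]
force: [0.0, -0.7, -0.6]
opening: 0.0174
```

```bash
python3 - <<'E'
from h import *
np.set_printoptions(precision=4,suppress=True)
o=ctrl.get_obs();print(o["tool_pos"],o["opening"],o["force"])
a=ctrl.snapshot("scene"); b=ctrl.snapshot("top"); cv2.imwrite("pics/a11.png",a); cv2.imwrite("pics/b11.png",b)
x0,y0=275,160
r=cv2.resize(a[y0:y0+60,x0:x0+60],None,fx=9,fy=9,interpolation=2)
B=cv2.resize(b[210:260,245:295],None,fx=5,fy=5,interpolation=2)
cv2.imwrite("pics/s11.png",np.hstack([r,np.vstack([B,np.zeros((290,250,3),np.uint8)])]))
E
```

```text
[0.5075 0.0492 0.1721] 0.017425577335088004 [ 0.0141 -0.6669 -0.5895]
```

View pics/s11.png

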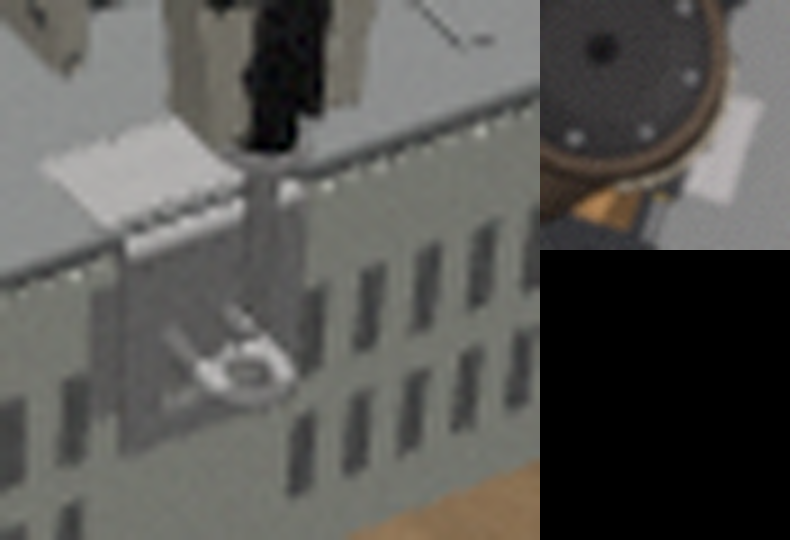

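```bash
python3 - <<'E'
from h import *
np.set_printoptions(precision=4,suppress=True)
f=lambda u,v:(275+u/9-.44,160+v/9-.44)
e=atz("scene",f(248,372),.1185); print("eye",e)
for z in(.1972,.1472): print(z,(proj("scene",[[e[0],e[1],z],[.5075,.0492,z]])+.44-[275,160])*9)
a=cv2.imread("pics/a11.png"); g=a.mean(2).astype(int)
print("cols 295..312")
for r in range(172,203): print(r,g[r,295:313])
E
```

```text
eye [0.5107 0.0495 0.1185]
0.1972 [[262.4299 152.8821]
 [268.9562 147.1568]]
0.1472 [[253.0894 294.7179]
 [259.4201 288.9012]]
cols 295..312
172 [ 93  94  90  99 106 108 104  87  18  20  13  20  13  42  25  48 123 134]
173 [114  91  94 100 107 105 106  88  17  13  15  16  11  98 105 108 136 141]
174 [169 109  93 100 106 104 111  68  23  13  12  24   3  96 125 138 140 139]
175 [174 168 110  99 105  98  69  47  12   8  16  22  13 114 128 140 140 142]
176 [175 174 165 115 109 111  84  40  16  10  14   2  55 116 119 141 144 138]
177 [174 174 173 168 123  98 105 108 106  86  81 109 107 107 122 131 115 100]
178 [175 177 177 175 169 143 109 100 101 103 108 106  93  97  99  89  81  71]
179 [176 177 174 174 171 167 164 101  86  89  89  89  80  74  71  68  81  98]
180 [173 170 171 174 146 146 128  80  82  91  81 148 168 117 102 121 160 114]
181 [172 145 144 117 128 110  87  71  84  87  85 163 159 135 112 119 127 109]
182 [130 117 115  90 111 123 167  98  87  89  95 131 111 103 104 111 112 114]
183 [ 94 100 122 169 166 164 161  93  82  86  86  93  83  98 106 115 113 113]
184 [172 169 164 165 15
[... 758 characters left out ...]
94 [ 88  89  87  87  92 114 114  70  86  84  90  87  88  80  69  67 102 112]
195 [ 88  88  87  87  82 107 117 135  84  82  84  88  89  77  66  62 102 112]
196 [ 87  86  89  89  85  85 107 123 104  82  89  87  89  69  68  65 110 112]
197 [105  85  90  88  88  86  81  95 114 143  90  89  92  76  68  67 114 113]
198 [114  97  87  86  93 137 118 176 179 168 144  88  90  81  67  68 112 114]
199 [109 114  96  96 129 150 131 143 149 158 176 144  89  70  65  77 114 112]
200 [ 89 111 169 159 151 109 102  98  96 110 163 171 115  73  68  80 111 111]
201 [ 78 108 162 176 167 110 108 110 102  86 137 175 140  78  88 108 113 112]
202 [ 87  97 125 163 180 143 105 100  91  90 118 134 112 105 109 114 114 112]
```

The shank column (≈303.5) lines up with the eye line to about 1 mm. I'll shift +1 mm in x and descend gently.

>>> step_arm --rows '[[[-1,0.1,0,-1,0,0,0],[-1,0,0,-1,0,0,0],[-1,0,0,-0.5,0,0,0],[-1,0,0,-0.3,0,0,0],[-1,0,0,-0.3,0,0,0],[-1,0,0,-0.3,0,0,0],[-1,0,0,0,0,0,0]]]'

```text
clock: 17.25
tool_pos: [0.5089, 0.0494, 0.1387]
orientation: [-90.0, 0.0, 70.8]
force: [-0.3, -0.5, -0.8]
opening: 0.0169
```

>>> step_arm --rows '[[[-1,0,0,-0.3,0,0,0],[-1,0,0,-0.3,0,0,0],[-1,0,0,-0.3,0,0,0],[-1,0,0,-0.3,0,0,0],[-1,0,0,0,0,0,0]]]'

```text
clock: 17.88
tool_pos: [0.5088, 0.0494, 0.1266]
orientation: [-90.0, 0.0, 70.8]
force: [0.1, 0.2, -1.5]
opening: 0.0174
```

>>> step_arm --rows '[[[-1,0,0,-0.5,0,0,0],[-1,0,0,-0.5,0,0,0],[-1,0,0,-0.5,0,0,0],[-1,0,0,-0.5,0,0,0],[-1,0,0,-0.4,0,0,0],[-1,0,0,-0.3,0,0,0],[-1,0,0,0,0,0,0]]]'

```text
clock: 18.75
tool_pos: [0.5089, 0.0493, 0.0997]
orientation: [-90.0, 0.0, 70.8]
force: [0.2, 0.5, -1.1]
opening: 0.0172
```

>>> step_arm --rows '[[[-1,0,0,-0.2,0,0,0],[-1,0,0,-0.2,0,0,0],[-1,0,0,-0.1,0,0,0],[-1,0,0,0,0,0,0]]]'

```text
clock: 19.25
tool_pos: [0.5089, 0.0494, 0.0948]
orientation: [-90.0, 0.0, 70.8]
force: [-1.0, 0.9, -1.0]
opening: 0.0172
```

>>> step_arm --rows '[[[-1,0,0,-0.1,0,0,0],[-1,0,0,-0.1,0,0,0],[-1,0,0,0,0,0,0]]]'

```text
clock: 19.62
tool_pos: [0.5091, 0.0495, 0.0933]
orientation: [-90.0, -0.0, 70.8]
force: [-1.6, -0.1, 4.3]
opening: 0.0173
```

The flange touched exactly where predicted (0.0933). Now release and retreat straight up.

>>> step_arm --rows '[[[-0.1,0,0,0,0,0,0],[-0.1,0,0,0,0,0,0],[-0.1,0,0,0,0,0,0],[-0.1,0,0,2,0,0,0],[-0.1,0,0,4,0,0,0],[-0.1,0,0,5,0,0,0],[-0.1,1,3,5,0,0,0],[-0.1,2,5,0,0,0,0],[-0.1,2,5,0,0,0,0],[-0.1,2,5,0,0,0,0],[-0.1,0,0,0,0,0,0]]]'

```text
clock: 21.0
tool_pos: [0.5795, 0.2323, 0.251]
orientation: [-89.9, 0.1, 70.9]
force: [-0.8, 0.1, -0.5]
opening: 0.0391
```

```bash
python3 - <<'E'
from h import *
o=ctrl.get_obs();print(o["tool_pos"],o["opening"],o["force"])
a=ctrl.snapshot("scene"); cv2.imwrite("pics/s12.png",cv2.resize(a[125:275,215:415],None,fx=4,fy=4,interpolation=2))
E
```

```text
[0.57950027 0.23232795 0.25098523] 0.039087132839150704 [-0.76461452  0.08432416 -0.52444033]
```

The viewer limit is reached, so I'll check numerically.

```bash
python3 - <<'E'
from h import *
np.set_printoptions(precision=1,suppress=True)
a=ctrl.snapshot("scene"); o=cv2.imread("pics/a9.png")
g=a.mean(2).astype(int); d=np.abs(a.astype(int)-o).max(2)
e=atz("scene",(302.1,200.9),.1185)[:2]
for z in(.165,.1625,.15,.14,.13,.1205,.1185,.105,.09,.07): p=proj("scene",[[*e,z]])[0]; print(z,p,g[int(round(p[1])),int(round(p[0]))])
print("changed vs before pin (rows 182-222, cols 292-314)")
for r in range(180,222): print(r,g[r,294:313], "".join("#" if x>25 else "." for x in d[r,290:316]))
c=a[180:222,285:320]; print("dark px (grip)",[(int(y+180),int(x+285)) for y,x in np.argwhere(c.mean(2)<35)][::6])
E
```

```text
0.165 [303.  186.8] 31
0.1625 [303.  187.6] 37
0.15 [302.7 191.5] 21
0.14 [302.5 194.5] 6
0.13 [302.3 197.5] 14
0.1205 [302.1 200.3] 16
0.1185 [302.1 200.9] 19
0.105 [301.8 204.8] 82
0.09 [301.6 209.1] 84
0.07 [301.2 214.7] 85
changed vs before pin (rows 182-222, cols 292-314)
180 [173 172 169 169 170 144 145 128 111 101  77 117 148 165 114  97 120 157
 113] ..........................
181 [173 170 145 145 115 125 110  86 112 119 166 166 160 155 134 112 116 128
 113] ..........................
182 [142 127 114 112  87 110 120 165 164 161 159 147 132 113  99 104 113 111
 111] ..........................
183 [117  95  96 120 167 167 162 160 150 136 117 104  91  81  94 105 111 110
 116] ..........................
184 [121 171 166 160 162 153 140 120 107  92  88  82  87  83  88 106 113 113
 111] ..........................
185 [163 165 155 141 123 106  97  90  78  86  84  85  86  87  87 104 113 109
 113] ..........................
186 [141 127 107  96  89  80  89  61  46  50  61  67  84  88  89 104 111 113
 111] ...........####...........
187 [101  92  78  88  89  85  61  38  31  31  37  40
[... 3281 characters left out ...]
110 113 111 114 110 112 109 113 110 110 113
 112] ..........................
218 [112 111 107 110 113 113 113 109 111 112 111 112 108 112 111 112 111 110
 112] ..........................
219 [112 113 113 111 111 112 112 111 112 115 111 112 112 112 109 112 112 114
 111] ..........................
220 [113 110 113 108 112 112 114 113 111 110 110 114 112 111 111 113 107 111
 113] ..........................
221 [110 112 113 112 111 114 113 111 114 109 111 114 114 113 112 108 107 109
 110] ..........................
dark px (grip) [(187, 302), (189, 302), (190, 302), (191, 301), (192, 300), (193, 300), (194, 300), (195, 300), (196, 300), (197, 299), (197, 305), (198, 305), (199, 305), (201, 302)]
```

The grip spans rows 186–201, as expected when seated. The shank shows under the eye down to row 215, which is z ≈ 0.069. The pin is upright and the lid and hasp pixels have not changed, so I'm handing in.

```bash
python3 -c "
from plant import ctrl
print(ctrl.close_job())"
```

```text
the job is handed in; nothing more can be done
None
```

The job is done and handed in at about 21 s: the lid is shut, the hasp is flat on the latch face with the eye through its slot, and the slim black pin is fully home. I left the thick pin in its block.

**Last checks**
- **Pin:** The flange touched down at the height worked out beforehand (4.3 N). After I let go, the grip and the shank below the eye showed in the image where a seated, upright pin should be.
- **Lid and hasp:** I saw both in place before picking up the pin. In the area I compared afterwards, around the hasp and the lid's latch edge, nothing but the pin had changed.
- **Forces:** The highest readings I saw were about 12 N when the lid closed and 17 N on the hasp, well under the limits.

**What disagreed**
- **Tool height:** The reported fingertip height was about 36 mm below the true one. I found this in the pictures and from the contact with the shut lid, and corrected for it afterwards.
- **Look-alikes:** The purple and turquoise pins tipped over early on. I sent no move near them and felt no contact, but I don't know why they fell.
- **Final picture:** I had used up the viewer's picture limit, so the last check was from pixel values only. I did not check the pots and other bystanders again after placing the pin.

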